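Click the spanners back onto the garage clip rack in size order

TASK

Finish putting the spanners back on the clip rack in size order, working up from the smallest one that is missing: first press home the spanner that only rests on its clips, then fit the middle one and last the largest one from the bench. Lay each of those two across its own pair of clips, open jaw to the far side like the others and the middle of its shank between the two rails, let go of it, and then press the shank down until both clips have snapped over it. Leave the smallest spanner that is already clipped in, and the other things on the bench, where they are.

Things in the scene. Friction and masses are not known exactly. Their poses are not given: they have to be found in the camera images.
- rack: Clip rack fixed on the bench: wooden board 170 x 240 x 12 mm, on it two dark steel rails along the rack's y, 16 mm wide, tops 34 mm above the bench. Each rail has four spring clips 52 mm apart, graded from the smallest spanner at the right end (-y) to the largest at the left end (+y). Origin: under the board's middle; x points away from the robot, y to its left, z up.
- rail_near (a point): Middle of the near rail's top, 34 mm before the rack's middle. A clip is two upright steel leaves, 14 mm long in x, that spring apart in y, with inward beads and a flared mouth over them, tops up to 24 mm above the rail. The mouth centres a shank laid within about 4 mm. Once a shank is past the beads they close over it.
- rail_far (a point): Middle of the far rail's top, 34 mm behind the rack's middle. Between the rails (54 mm clear from clip to clip) nothing stands above the board (12 mm high): the shank is held and pressed there. Pressing a laid spanner home takes 8 to 15 N at the middle of its shank, both clips together, over 10 to 12 mm of travel; the rail tops stop it.
- seat_xs (a point): Point on the rack where the origin of the smallest spanner comes when it is clipped home: the station at the right end, midway between the two rails, at half shank thickness (2.5 mm above the rail tops). Axes as the rack. Its clips pinch a 10 mm shank; a spanner of that size laid in the open mouths rests about 9.5 mm higher than this point.
- seat_s (a point): Point on the rack where the origin of the small spanner comes when it is clipped home: second station from the right, midway between the two rails, at half shank thickness (3 mm above the rail tops). Axes as the rack. Its clips pinch a 12 mm shank; a spanner of that size laid in the open mouths rests about 10.5 mm higher than this point.
- seat_m (a point): Point on the rack where the origin of the middle spanner comes when it is clipped home: third station from the right, midway between the two rails, at half shank thickness (3.5 mm above the rail tops). Axes as the rack. Its clips pinch a 15 mm shank; a spanner of that size laid in the open mouths rests about 11.5 mm higher than this point.
- seat_l (a point): Point on the rack where the origin of the largest spanner comes when it is clipped home: the station at the left end, midway between the two rails, at half shank thickness (4 mm above the rail tops). Axes as the rack. Its clips pinch a 19 mm shank; a spanner of that size laid in the open mouths rests about 12.5 mm higher than this point.
- spanner_xs: The smallest of four alike combination spanners of bare steel: 140 mm long, flat shank 10 x 5 mm with rounded edges, heads 7 mm thick, open (forked) head 22 mm wide, ring head 16 mm, 45 g. Origin: middle of shank, half its thickness; x along the shank to the open head (centre at 62 mm; ring at -59 mm), y across, z up. Already clipped home at the rack's right end; leave it.
- spanner_s: The second smallest of four alike combination spanners of bare steel: 172 mm long, flat shank 12 x 6 mm with rounded edges, heads 8.5 mm thick, open (forked) head 28 mm wide, ring head 20 mm, 85 g. Origin: middle of shank, half its thickness; x along the shank to the open head (centre at 77 mm; ring at -73 mm), y across, z up. Starts resting in the mouths of its own clips, not pressed in.
- spanner_m: The middle one (third in size) of four alike combination spanners of bare steel: 218 mm long, flat shank 15 x 7 mm with rounded edges, heads 10.5 mm thick, open (forked) head 37 mm wide, ring head 26 mm, 170 g. Origin: middle of shank, half its thickness; x along the shank to the open head (centre at 97 mm; ring at -91 mm), y across, z up. Starts flat on the bench right of the rack, open head away from the robot.
- spanner_l: The largest of four alike combination spanners of bare steel: 270 mm long, flat shank 19 x 8 mm with rounded edges, heads 12.5 mm thick, open (forked) head 47 mm wide, ring head 33 mm, 330 g. Origin: middle of shank, half its thickness; x along the shank to the open head (centre at 119 mm; ring at -112 mm), y across, z up. Starts flat on the bench right of the rack, open head away from the robot.
- spanner_xs_jaw (a point): Centre of the smallest spanner's open head.
- spanner_s_jaw (a point): Centre of the small spanner's open head.
- spanner_m_jaw (a point): Centre of the middle spanner's open head.
- spanner_l_jaw (a point): Centre of the largest spanner's open head.
- puck: Black rubber hockey puck, 76 mm across, 25 mm high; origin under its centre. Leave it.
- tape_measure: Yellow and black tape measure, 65 x 34 x 61 mm; origin under its centre. Leave it.
- screw_jar: Amber glass jar with a steel lid, 64 mm across, 80 mm high; origin under its centre. Leave it.
Not all that is in view belongs to the job. What is shaped like the spanner_m but yellow is not meant.

How it is judged:
On the way, in this order (a step that is already met when the one before it is completed fails the run):
1. the small spanner, resting on its clips at the start, is pressed home (z of spanner_s in the frame of seat_s between -0.003 and 0.0025 m and x of spanner_s in the frame of seat_s between -0.02 and 0.02 m and y of spanner_s in the frame of seat_s between -0.004 and 0.004 m and x of spanner_s_jaw in the frame of seat_s above 0.03 m and angle between the x axis of spanner_s and the x axis of rack, either way round below 0.08 rad and angle between the z axis of spanner_s and the z axis of rack, either way round below 0.05 rad), for 0.2 s.
2. the middle spanner lies in the mouths of its own clips, let go (z of spanner_m in the frame of seat_m between 0.004 and 0.018 m and x of spanner_m in the frame of seat_m between -0.02 and 0.02 m and y of spanner_m in the frame of seat_m between -0.006 and 0.006 m and x of spanner_m_jaw in the frame of seat_m above 0.03 m and angle between the x axis of spanner_m and the x axis of rack, either way round below 0.12 rad and angle between the z axis of spanner_m and the z axis of rack, either way round below 0.3 rad and contact force between the fingers and spanner_m below 0.05 N and linear speed of spanner_m below 0.03 m/s), for 0.2 s.
3. the middle spanner is pressed home (z of spanner_m in the frame of seat_m between -0.003 and 0.0025 m and x of spanner_m in the frame of seat_m between -0.02 and 0.02 m and y of spanner_m in the frame of seat_m between -0.004 and 0.004 m and x of spanner_m_jaw in the frame of seat_m above 0.03 m and angle between the x axis of spanner_m and the x axis of rack, either way round below 0.08 rad and angle between the z axis of spanner_m and the z axis of rack, either way round below 0.05 rad), for 0.2 s.
4. the largest spanner lies in the mouths of its own clips, let go (z of spanner_l in the frame of seat_l between 0.004 and 0.018 m and x of spanner_l in the frame of seat_l between -0.02 and 0.02 m and y of spanner_l in the frame of seat_l between -0.006 and 0.006 m and x of spanner_l_jaw in the frame of seat_l above 0.03 m and angle between the x axis of spanner_l and the x axis of rack, either way round below 0.12 rad and angle between the z axis of spanner_l and the z axis of rack, either way round below 0.3 rad and contact force between the fingers and spanner_l below 0.05 N and linear speed of spanner_l below 0.03 m/s), for 0.2 s.
At the end, for the whole second after the job is handed in: All four spanners clipped home at their own stations, at rest: each shank down on both rails (within 2.5 mm, tilt under 0.05 rad), within 4 mm of its station sideways, its middle within 20 mm of midway between the rails, within 0.08 rad of square to the rails, open head on the far side (all of step 1 and all of step 3 and z of spanner_xs in the frame of seat_xs between -0.003 and 0.0025 m and x of spanner_xs in the frame of seat_xs between -0.02 and 0.02 m and y of spanner_xs in the frame of seat_xs between -0.004 and 0.004 m and x of spanner_xs_jaw in the frame of seat_xs above 0.03 m and angle between the x axis of each of spanner_xs, spanner_l and the x axis of rack, either way round below 0.08 rad and angle between the z axis of each of spanner_xs, spanner_l and the z axis of rack, either way round below 0.05 rad and z of spanner_l in the frame of seat_l between -0.003 and 0.0025 m and x of spanner_l in the frame of seat_l between -0.02 and 0.02 m and y of spanner_l in the frame of seat_l between -0.004 and 0.004 m and x of spanner_l_jaw in the frame of seat_l above 0.03 m and linear speed of each of spanner_xs, spanner_s, spanner_m, spanner_l below 0.02 m/s); the robot touches nothing.
It fails at once if the smallest spanner, already clipped in, is shifted more than 10 mm (distance of spanner_xs from where it was at the start of the episode above 0.01 m).
It fails at once if the puck is shifted more than 15 mm (distance of puck from where it was at the start of the episode above 0.015 m).
It fails at once if the tape measure is shifted more than 15 mm (distance of tape_measure from where it was at the start of the episode above 0.015 m).
It fails at once if the jar is shifted more than 15 mm (distance of screw_jar from where it was at the start of the episode above 0.015 m).
It also fails if it takes over 70 s, if anything falls off the work surface, if the arm or the gripper's body presses on something with over 40 N, if the wrist force passes 120 N, or if a joint passes its speed limit or range.

ROBOT

A 6-joint arm with a two-finger parallel gripper is mounted at the origin on the work surface. World frame = base frame: x ahead of the robot, y to its left, z up, the work surface at z = 0. Lengths are in m, angles in rad, forces in N, time in s.
With the tool pointing down it reaches from about 0.325 to 0.775 m from the base axis. Payload 5.5 kg.
Tool frame: the origin (TCP) lies between the finger pads; the fingertips stand 8 mm ahead of it and the grasp point (between the pads) lies 11 mm behind it (tcp_to_tips is the distance from the TCP to the fingertips, in m); z points along the fingers, y is the line along which they close (so a half turn about z gives the same grasp; the last joint's range is limited). The gripper opens to 88 mm and grips with 3 to 60 N. Pads are 20 mm wide; open, the fingers measure 115 mm over their backs; the gripper's body (75 mm by 178 mm) begins 61 mm behind the grasp point.
Start: joints at [-1.229, 0.091, 1.231, -0, 1.82, -0.057], TCP at [0.233, -0.553, 0.231] pointing down, gripper open.
Joint ranges: [-2.87, 2.87], [-0.86, 2.18], [0.17, 2.46], [-1.51, 4.65], [0.06, 2.69], [-2.65, 2.65]. Speed limits (rad/s): [2.57, 2.57, 3.01, 3.14, 3.14, 3.14].

INTERFACE

Orientations are given as a unit quaternion [w, x, y, z].
In Python, from bench import * gives the robot as it stands. Calls block until the motion is done:
- move_to(position, orientation): joint-space move of the TCP to a pose.
- move_l(position, speed=0.15, orientation=None): straight line of the TCP; orientation=None keeps the orientation; speed is the mean speed in m/s.
- movej(angles): joint-space move.
- gripper_open() and close(): open the fingers fully, or close them until they stop; the grip force is fixed at half the most.
- hold(seconds).
- inverse_kinematics(position, orientation): joint angles nearest the present ones, or None.
- state(): the state.
- get_image(name): name is "scene" or "top" or "wrist"; returns a dict with "frame" (480x640x3 uint8, blue, green, red), "depth" (480x640 float32, m along the optical axis (not along the pixel's ray), 0 where there is no reading), "camera_matrix" (3x3 intrinsics, pixels), "view" (4x4, takes a point from world to camera coordinates). Camera axes: x right, y up, looking along -z (the intrinsics and any distortion apply to the point x, -y, -z); pixel columns grow to the right and rows downward; lengths in m; the calibration is good to about 2 mm. The wrist camera is an equidistant fisheye: a pixel r from the principal point sees the ray r / f radians off the axis. A picture is of the moment at which its call begins.
A pose or a line that the arm cannot do raises IKError and nothing moves.
- job_done(): hands the job in; it is judged then, once.
The state is a dict: "time": time; "joint_pos": joint angles; "dq": joint speeds; "joint_torque": joint torques, N m; "ee_pos": TCP position; "ee_rot": TCP orientation; "ft_force": force on the tool from outside, world axes, zero at the start; "moment": the same for the moment, N m; "finger_gap": finger opening in m; "finger_force": force on a finger pad.
Only numpy, scipy, OpenCV 4.12 (cv2) and the standard library are available. Lean on these libraries where they do the work, as an engineer would, in place of code of your own. Each camera call takes 0.05 s, during which the arm holds its last target. There are 200 camera calls.

## Working session

There is one attempt and no reset: what is moved stays moved. The work goes in short steps, each a Python script; the robot and the scene stay as the last script left them, time stands still between calls to the robot, and variables do not carry over. Pictures are saved under pics/ and viewed, at most 10 in all, crops included, and the job is handed in when it is done.

```bash
ls; mkdir -p pics; python3 - <<'E'
from bench import *
import cv2,numpy as np
s=state();print(s)
for n in("top","scene"):
    g=get_image(n);cv2.imwrite(f"pics/{n}0.png",g["frame"]);np.savez(f"{n}0.npz",**g)
    print(g["camera_matrix"],g["view"],g.keys())
E
```

```text
pics
{'time': 0.0, 'joint_pos': array([-1.22870181e+00,  9.18667741e-02,  1.23187629e+00, -2.12330709e-05,
        1.81981575e+00, -5.66961379e-02]), 'dq': array([ 0.00088037,  0.0015737 , -0.00076936, -0.0003007 , -0.00060124,
       -0.00025471]), 'joint_torque': array([-2.85542454e-03, -4.46456695e+01, -4.06444895e+01,  6.96424744e-02,
        2.93752004e-02, -1.52493053e-04]), 'ee_pos': array([ 0.23288027, -0.55265099,  0.22950756]), 'ee_rot': array([-9.71623572e-04,  9.80186571e-01,  1.98074023e-01, -1.49996048e-04]), 'ft_force': array([ 0.40664595,  0.57862249, -0.20261497]), 'moment': array([ 0.03736954, -0.00029861, -0.01219533]), 'finger_force': 0.0, 'finger_gap': 0.0877988284074888}
[[526.09053399   0.         327.58051505]
 [  0.         526.09053399 243.25133664]
 [  0.           0.           1.        ]] [[ 0.01736936 -0.99984668 -0.00221967 -0.01323937]
 [ 0.99945148  0.0172998   0.02823917 -0.57728073]
 [-0.02819644 -0.00270895  0.99959873 -1.43121874]
 [ 0.          0.          0.          1.        ]] dict_keys(['frame', 'depth', 'camera_matrix', 'view'])
[[610.24285849   0.         320.77060184]
 [  0.         610.24285849 237.01240613]
 [  0.           0.           1.        ]] [[ 0.66159912  0.74981143  0.00833145 -0.37954601]
 [-0.65103178  0.56885643  0.50255347  0.36185975]
 [ 0.37208093 -0.33791297  0.86450599 -1.67783631]
 [ 0.          0.          0.          1.        ]] dict_keys(['frame', 'depth', 'camera_matrix', 'view'])
```

View pics/top0.png

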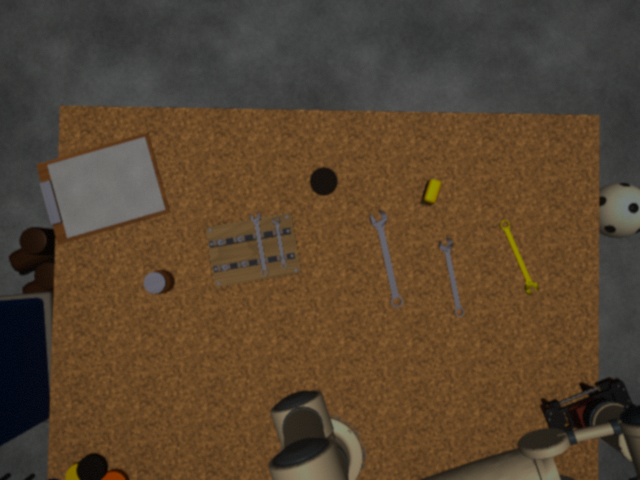

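View pics/scene0.png

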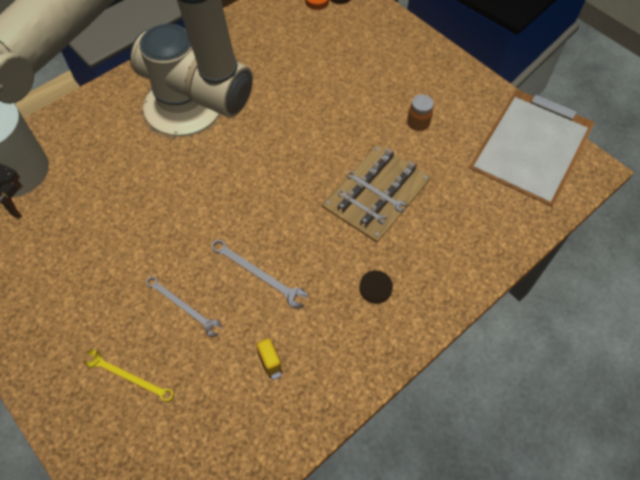

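Top view: the steel spanners are the large one at (388,258) and the middle one at (452,276). The yellow one at (518,256) is the decoy. The rack is at (253,252), with s at (260,245) and xs at (280,240). Next I'll move over the spanners and the rack for close wrist views.

```bash
cat > h.py <<'E'
from bench import *
import cv2,numpy as np
def quat(yaw): return [0,np.cos(yaw/2),np.sin(yaw/2),0]
def rays(g,uv,fish=False):
    uv=np.atleast_2d(np.asarray(uv,float)); K=g["camera_matrix"]; V=g["view"]
    d=(uv-K[:2,2])/K[0,0]
    if fish:
        r=np.linalg.norm(d,axis=1)+1e-12
        d3=np.c_[d[:,0]/r*np.sin(r),-d[:,1]/r*np.sin(r),-np.cos(r)]
    else: d3=np.c_[d[:,0],-d[:,1],-np.ones(len(d))]
    R=V[:3,:3]; return -R.T@V[:3,3], d3@R
def plane(g,uv,z,fish=False):
    c,d=rays(g,uv,fish); return c+d*((z-c[2])/d[:,2])[:,None]
def project(g,P):
    V=g["view"];p=np.atleast_2d(P)@V[:3,:3].T+V[:3,3];K=g["camera_matrix"]
    x,y,w=p[:,0],-p[:,1],-p[:,2]; rh=np.hypot(x,y)+1e-12; th=np.arctan2(rh,w)
    return np.c_[x/rh*th,y/rh*th]*K[0,0]+K[:2,2]
def grab(n):
    g=get_image(n.split('_')[0]); cv2.imwrite(f"pics/{n}.png",g["frame"]); np.savez(f"{n}.npz",**g); return g
E
python3 - <<'E'
from h import *
g=dict(np.load("top0.npz"))
uv=[[388,258],[382,218],[397,302],[452,276],[447,245],[458,311],[253,252],[260,245],[280,240],[155,282],[323,181]]
print(plane(g,uv,0.005).round(3))
print(plane(g,uv[6:9],0.034).round(3))
P=plane(g,[[421,264]],0.0)[0]
R=plane(g,[[253,252]],0.03)[0]
for n,p in(("wrist_sp",P),("wrist_rack",R)):
    move_to([p[0]-.03,p[1],0.28],quat(0)); g2=grab(n); s=state()
    print(n,s["time"],s["ee_pos"],s["ee_rot"],g2["camera_matrix"][0],-g2["view"][:3,:3].T@g2["view"][:3,3])
E
```

```text
[[ 0.54  -0.169  0.005]
 [ 0.649 -0.151  0.005]
 [ 0.42  -0.196  0.005]
 [ 0.494 -0.345  0.005]
 [ 0.578 -0.33   0.005]
 [ 0.399 -0.362  0.005]
 [ 0.55   0.201  0.005]
 [ 0.57   0.182  0.005]
 [ 0.584  0.127  0.005]
 [ 0.463  0.467  0.005]
 [ 0.749  0.012  0.005]]
[[0.55  0.197 0.034]
 [0.569 0.178 0.034]
 [0.583 0.125 0.034]]
wrist_sp 1.6167 [ 0.4946397  -0.26168016  0.27968545] [ 6.21583400e-06  9.99999786e-01 -5.99736907e-04 -2.59907621e-04] [371.64829954   0.         320.58572542] [ 0.56249219 -0.26170025  0.4335254 ]
wrist_rack 3.3417 [0.52017041 0.19613706 0.27995847] [ 1.32324991e-04  9.99999645e-01 -8.32398091e-04  2.22457030e-05] [371.64829954   0.         320.58572542] [0.58779973 0.1960171  0.43382944]
```

View pics/wrist_sp.png

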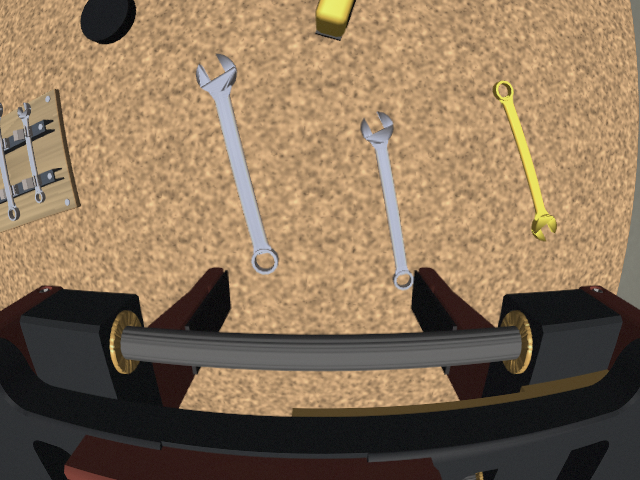

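View pics/wrist_rack.png

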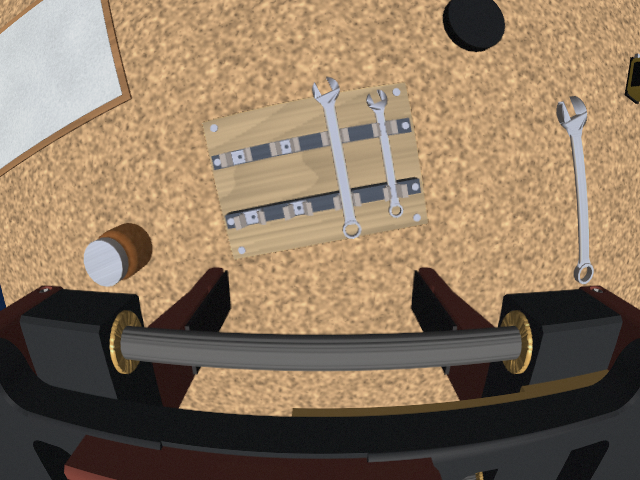

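Wrist views. Spanners: l jaw (217,75) to ring (264,261); m jaw (378,127) to ring (402,280), bare steel; the yellow decoy is at (525,160). Rack: board corners about (204,122), (407,85), (427,222), (240,258); s from (326,90) to (351,229); xs from (377,99) to (396,211). The left two stations are empty. Next I'll measure from masks and view one enlarged crop that also confirms the middle spanner.

```bash
cat > meas.py <<'E'
from h import *
def spanner(g,seed,ztop,L):
    hsv=cv2.cvtColor(g["frame"],cv2.COLOR_BGR2HSV)
    b=g["frame"].astype(int); 
    m=((b[...,0]>b[...,2]-12)&(hsv[...,2]>105)).astype(np.uint8)
    n,lab,st,_=cv2.connectedComponentsWithStats(m,connectivity=4)
    u,v=seed; w=lab[v-3:v+4,u-3:u+4].ravel(); k=np.bincount(w[w>0]).argmax()
    vv,uu=np.nonzero(lab==k); P=plane(g,np.c_[uu,vv],ztop,True)[:,:2]
    c=P.mean(0); a=np.linalg.svd(P-c,full_matrices=False)[2][0]; a*=np.sign(a[0])
    for _ in range(3):
        nrm=np.array([-a[1],a[0]]); t=(P-c)@a; q=(P-c)@nrm; mid=(t.max()+t.min())/2; Lm=t.max()-t.min()
        s=abs(t-mid)<0.27*L
        # centre line: mean of q per slice
        bins=np.round(t[s]/.004).astype(int); ub=np.unique(bins)
        tc=np.array([t[s][bins==i].mean() for i in ub]); qs=[q[s][bins==i] for i in ub]
        qc=np.array([(x.max()+x.min())/2 for x in qs]); w=np.median([x.max()-x.min() for x in qs])
        k1,k0=np.polyfit(tc,qc,1); c=c+k0*nrm; a=a+k1*nrm; a/=np.linalg.norm(a)
    nrm=np.array([-a[1],a[0]]); t=(P-c)@a
    return c+a*(t.max()+t.min())/2, np.arctan2(a[1],a[0]), t.max()-t.min(), w, lab==k, (t.max(),t.min())
E
python3 - <<'E'
from meas import *
a=dict(np.load("wrist_sp.npz")); b=dict(np.load("wrist_rack.npz"))
for n,g,s,z,L in(("l",a,(240,168),.0102,.27),("m",a,(390,205),.0087,.218),("s",b,(341,170),.0505,.172),("xs",b,(388,165),.039,.14)):
    c,y,l,w,m,_=spanner(g,s,z,L); print(n,c.round(4),round(y,4),"len",round(l,4),"w",round(w,4),m.sum())
C=plane(b,[[204,122],[407,85],[427,222],[240,258]],.012,True)[:,:2]
print("board",C.mean(0).round(4),[np.linalg.norm(C[i]-C[(i+1)%4]).round(4) for i in range(4)],C.round(3))
c1=cv2.resize(b["frame"][70:270,190:440],None,fx=1.6*1.9,fy=1.6*1.9,interpolation=cv2.INTER_CUBIC)[:600,:800]
cv2.imwrite("pics/crop_rack.png",c1)
c2=cv2.resize(a["frame"][100:300,350:430],None,fx=3,fy=3,interpolation=cv2.INTER_CUBIC); cv2.imwrite("pics/crop_m.png",c2)
E
```

```text
l [ 0.5384 -0.1672] 0.2342 len 0.2653 w 0.0161 3286
m [ 0.492  -0.3445] 0.2057 len 0.2141 w 0.0125 2057
s [0.5728 0.1774] 0.1924 len 0.1698 w 0.0101 1879
xs [0.5787 0.1244] 0.1667 len 0.1391 w 0.0085 1166
board [0.5578 0.1977] [np.float64(0.2367), np.float64(0.1626), np.float64(0.2287), np.float64(0.1676)] [[0.618 0.331]
 [0.659 0.098]
 [0.499 0.069]
 [0.455 0.293]]
```

View pics/crop_rack.png

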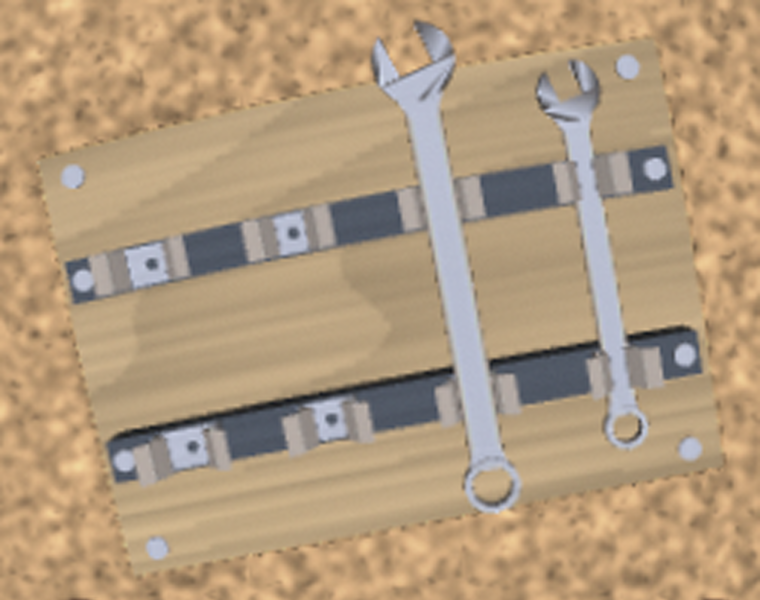

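View pics/crop_m.png

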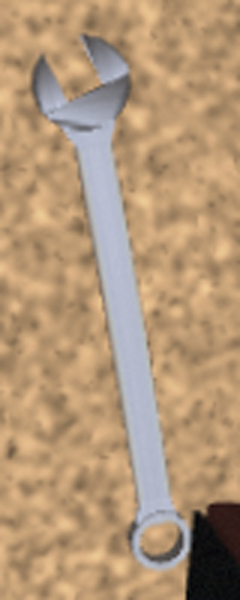

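The crop shows the seat holes of the empty stations at crop pixels l far (152,264) and near (193,447), m far (293,233) and near (332,418). The rail end screws are at (84,281), (655,168), (124,460) and (684,355). s lies in station 2 and xs in station 1. The second crop confirms the middle spanner is bare steel with its jaw at the far end.

```bash
python3 - <<'E'
from meas import *
b=dict(np.load("wrist_rack.npz"))
o=np.array([190,70]); f=3.04
F=lambda p,z:plane(b,(np.array(p,float)+.5)/f-.5+o,z,True)[:,:2]
H=F([[152,264],[193,447],[293,233],[332,418]],.034); S=F([[84,281],[655,168],[124,460],[684,355]],.035)
B=F([[72,176],[627,67],[690,449],[157,548]],.012)
ctr=S.mean(0); d=(S[0]-S[1]+S[2]-S[3]); yaw=np.arctan2(-d[0],d[1])
print("screws ctr",ctr.round(4),"yaw",yaw.round(4),"len",np.linalg.norm(S[0]-S[1]).round(4),np.linalg.norm(S[2]-S[3]).round(4),"sep",np.linalg.norm(S[0]-S[2]).round(4),np.linalg.norm(S[1]-S[3]).round(4))
print("board screws ctr",B.mean(0).round(4))
def rk(p): 
    q=np.atleast_2d(p)-ctr; c,s=np.cos(yaw),np.sin(yaw); return np.c_[q@[c,s],q@[-s,c]].round(4)
print("holes in rack",rk(H),"s",rk([.5728,.1774]),"xs",rk([.5787,.1244]), "board",rk(B.mean(0)))
E
```

```text
screws ctr [0.5579 0.2008] yaw 0.1898 len 0.2079 0.2078 sep 0.0672 0.0683
board screws ctr [0.5577 0.2008]
holes in rack [[ 0.034   0.0779]
 [-0.0342  0.0778]
 [ 0.034   0.0261]
 [-0.0336  0.0257]] s [[ 0.0103 -0.0258]] xs [[ 0.006  -0.0789]] board [[-0.0001  0.0001]]
```

```bash
cat >> h.py <<'E'
CT=np.array([.5578,.2008]); YAW=.1898
def rack(x,y): c,s=np.cos(YAW),np.sin(YAW); return CT+[c*x-s*y,s*x+c*y]
def press(y,th,rest):
    p=rack(0,y); q=quat(YAW); zt=.034+th+.008
    move_to([*p,zt+rest+.05],q); f0=state()["ft_force"][2]
    move_l([*p,zt+rest+.004],.15)
    z=zt+rest; pk=0
    while z>zt-.0025:
        z-=.0015; move_l([*p,z],.04); s=state(); f=s["ft_force"][2]-f0; pk=max(pk,f)
        if f>28: break
    print("press peak",pk,"last",f,"cmd z",z-zt,"act",s["ee_pos"][2]-zt,s["time"])
    move_l([*p,zt+rest+.05],.2)
E
python3 - <<'E'
from meas import *
close(); press(-.026,.006,.0105)
gripper_open()
p=rack(-.03,0); move_to([*p,.28],quat(0)); g=grab("wrist_p1")
c,y,l,w,_,_=spanner(g,(341,170),.040,.172); 
q=c-CT; print("s rack",q@[np.cos(YAW),np.sin(YAW)],q@[-np.sin(YAW),np.cos(YAW)],y,l,w,state()["time"])
uv=project(g,[[*(rack(0,-.026)),.04]]).round().astype(int)[0]; d=g["depth"][uv[1]-1:uv[1]+2,uv[0]-1:uv[0]+2]
c0=-g["view"][:3,:3].T@g["view"][:3,3]; print("depth-z", c0[2]-np.median(d), uv)
E
```

```text
press peak 15.345794978744298 last 15.345794978744298 cmd z -0.0030000000000000096 act 0.00018556660729048685 8.1667
s rack 0.009752413029659531 -0.02675116528026755 0.21326809607687702 0.16966910027627058 0.009914456743115228 10.7917
depth-z 0.044010581356180134 [339 176]
```

```bash
cat >> h.py <<'E'
def hgt(g,x,y,z):
    P=np.array([[*rack(x,y),z]]); uv=project(g,P)[0].round().astype(int)
    d=np.median(g["depth"][uv[1]-1:uv[1]+2,uv[0]-1:uv[0]+2]); c,r=rays(g,uv,True); fw=-g["view"][2,:3]
    return (c+r[0]*d/(r[0]@fw))[2].round(4)
E
python3 - <<'E'
from meas import *
for n in("wrist_rack","wrist_p1"):
    g=dict(np.load(n+".npz"))
    print(n,"s",[hgt(g,x,-.026,.043) for x in(-.045,-.02,-.01,0,.01,.02,.045)],"xs",[hgt(g,x,-.078,.039) for x in(-.02,-.01,0,.01,.02)],"rail",[hgt(g,x,y,.034) for x in(-.034,.034) for y in(.052,0)],"board",hgt(g,0,.06,.012))
E
```

```text
wrist_rack s [np.float64(0.0501), np.float64(0.0503), np.float64(0.0498), np.float64(0.0492), np.float64(0.0501), np.float64(0.0495), np.float64(0.0498)] xs [np.float64(0.0396), np.float64(0.0389), np.float64(0.0391), np.float64(0.039), np.float64(0.0388)] rail [np.float64(0.0339), np.float64(0.0338), np.float64(0.0337), np.float64(0.034)] board 0.0116
wrist_p1 s [np.float64(0.0403), np.float64(0.0396), np.float64(0.0397), np.float64(0.0401), np.float64(0.0392), np.float64(0.04), np.float64(0.04)] xs [np.float64(0.0383), np.float64(0.0385), np.float64(0.0389), np.float64(0.0393), np.float64(0.0389)] rail [np.float64(0.0339), np.float64(0.0338), np.float64(0.0342), np.float64(0.0337)] board 0.0125
```

```bash
cat >> h.py <<'E'
def pick(c,yaw,zt):
    q=quat(yaw); move_to([*c,.10],q); move_l([*c,zt],.12); z=state()["ee_pos"][2]; close(); s=state()
    print("grip gap",s["finger_gap"],"z",z,"F",s["finger_force"]); move_l([*c,.16],.2)
    s=state(); print("lifted gap",s["finger_gap"],s["finger_force"]); return z
def place(y,dz):
    p=rack(0,y); q=quat(YAW); move_to([*p,.16],q); move_l([*p,dz+.015],.2); move_l([*p,dz],.04)
    s=state(); print("place",s["ee_pos"]-[*p,dz],s["ft_force"],s["finger_gap"],s["time"])
def look(n,y,ztop):
    p=rack(-.03,0); move_to([*p,.28],quat(0)); g=grab(n)
    print(n,[hgt(g,x,y,ztop) for x in(-.05,-.02,-.01,0,.01,.02,.05)],state()["time"]); return g
E
python3 - <<'E'
from meas import *
c=np.array([.492,-.3445])-.005*np.array([np.cos(.2057),np.sin(.2057)])
z=pick(c,.2057,.010); place(.026,z+.0443)
gripper_open(); s=state(); print(s["ft_force"],s["finger_gap"])
p=rack(0,.026); move_l([*p,.12],.15); g=look("wrist_m1",.026,.0525)
E
```

```text
grip gap 0.013710670546394623 z 0.010054846470060918 F 29.999789893627167
lifted gap 0.014024460946356261 29.99937504529953
place [-1.32461182e-04 -5.93861758e-06 -1.63691108e-04] [ 0.08023693 -0.43302677 -2.35418848] 0.013948270714472898 18.975
[-0.62982682 -0.11285294  0.63274541] 0.08754817440753927
wrist_m1 [np.float64(0.0524), np.float64(0.0518), np.float64(0.0514), np.float64(0.052), np.float64(0.0521), np.float64(0.0516), np.float64(0.0512)] 21.5167
```

View pics/wrist_m1.png

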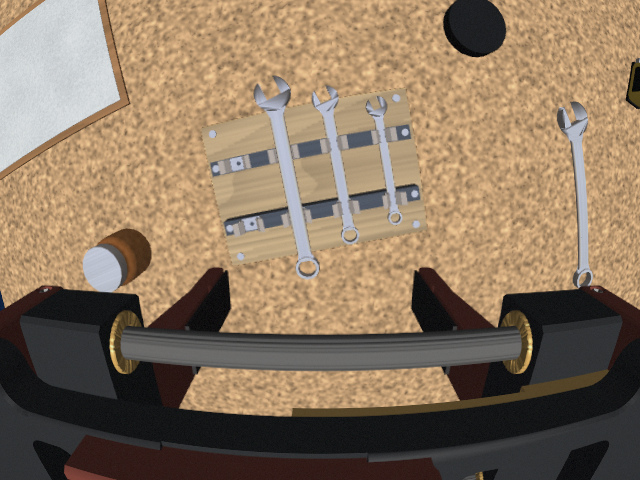

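The middle spanner lies in its mouths, jaw (272,93), ring (307,267), and its heights are about 52 mm as expected. xs and s are undisturbed. Now I'll press it.

```bash
python3 - <<'E'
from meas import *
def rep(g,seed,zt,L,off):
    c,y,l,w,_,_=spanner(g,seed,zt,L); q=c-CT; print("rack xy",(q@[np.cos(YAW),np.sin(YAW)]-off).round(4),(q@[-np.sin(YAW),np.cos(YAW)]).round(4),"yaw",round(y-YAW,4),"len",round(l,4))
rep(dict(np.load("wrist_m1.npz")),(289,175),.0525,.218,.005)
close(); press(.026,.007,.0115); gripper_open()
g=look("wrist_m2",.026,.041); rep(g,(290,178),.041,.218,.005)
E
```

```text
rack xy 0.0001 0.0253 yaw 0.0113 len 0.2135
press peak 17.20633636766476 last 17.20633636766476 cmd z -0.003500000000000017 act 0.00013526075891263228 26.5833
wrist_m2 [np.float64(0.0408), np.float64(0.041), np.float64(0.0412), np.float64(0.0412), np.float64(0.041), np.float64(0.0408), np.float64(0.0401)] 29.2167
rack xy -0.0005 0.0256 yaw 0.0108 len 0.2137
```

```bash
python3 - <<'E'
from meas import *
c=np.array([.5384,-.1672])-.0065*np.array([np.cos(.2342),np.sin(.2342)])
z=pick(c,.2342,.010); place(.078,z+.0447)
gripper_open(); s=state(); print(s["ft_force"],s["finger_gap"])
p=rack(0,.078); move_l([*p,.12],.15); g=look("wrist_l1",.078,.0545)
c,y,l,w,m,_=spanner(g,tuple(project(g,[[*rack(0,.078),.0545]]).round().astype(int)[0]),.0545,.27); q=c-CT
print("rack xy",q@[np.cos(YAW),np.sin(YAW)]-.0065,q@[-np.sin(YAW),np.cos(YAW)],y-YAW,l)
E
```

```text
grip gap 0.017966484276792684 z 0.01021636935746164 F 30.000244081020355
lifted gap 0.01819832502844502 29.99951273202896
place [-1.43210325e-04 -3.10336002e-05 -1.85193674e-04] [ 0.46348726  0.32815943 -2.08826557] 0.017958250118421018 36.3583
[ 0.22778828  0.21990951 -0.54309403] 0.08785294170481142
wrist_l1 [np.float64(0.0536), np.float64(0.0533), np.float64(0.0529), np.float64(0.0528), np.float64(0.0527), np.float64(0.0526), np.float64(0.0531)] 38.8917
rack xy 0.00020092435710329908 0.07671057256698095 0.00533481666166688 0.2651255290788897
```

```bash
python3 - <<'E'
from meas import *
close(); press(.078,.008,.0125); gripper_open()
g=look("wrist_end",.078,.042)
for n,y,z in(("xs",-.078,.039),("s",-.026,.04),("m",.026,.041)): print(n,[hgt(g,x,y,z) for x in(-.045,-.02,0,.02,.045)])
E
```

```text
press peak 11.158461846112846 last 11.158461846112846 cmd z -0.002500000000000016 act 0.00029844255464239744 44.0
wrist_end [np.float64(0.0416), np.float64(0.0413), np.float64(0.0423), np.float64(0.0421), np.float64(0.0416), np.float64(0.0418), np.float64(0.0417)] 46.675
xs [np.float64(0.0389), np.float64(0.0385), np.float64(0.0388), np.float64(0.0387), np.float64(0.0391)]
s [np.float64(0.0404), np.float64(0.0392), np.float64(0.0403), np.float64(0.04), np.float64(0.0403)]
m [np.float64(0.0405), np.float64(0.0405), np.float64(0.0413), np.float64(0.0406), np.float64(0.0406)]
```

View pics/wrist_end.png

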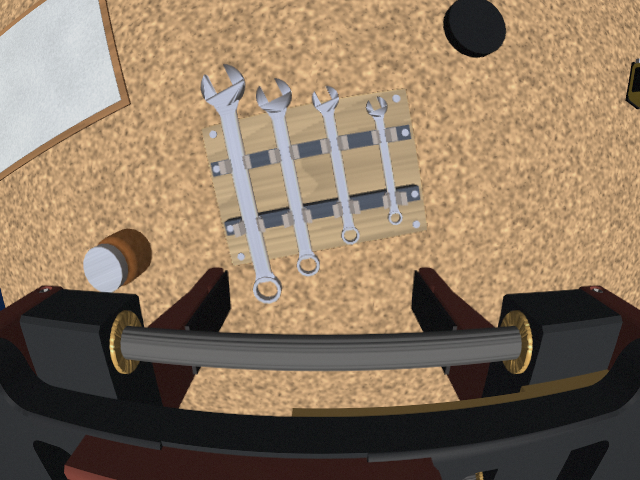

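All four spanners are home, with l from jaw (222,85) to ring (266,289). Their shank tops measure about 39, 40, 41 and 42 mm, as they should, and the other things have not moved.

```bash
python3 -c "
from bench import *
print(job_done())"
```

```text
the job is handed in; nothing more can be done
None
```

I pressed the small spanner home, laid and pressed the middle and largest ones in order, and handed the job in at about 47 s; the last check showed all four clipped home and nothing else moved, though no verdict came back.

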